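# Spin-test a filter disc and brake it on the index

## Robot

A 7-joint arm with a two-finger parallel gripper is mounted at the origin on the work surface. World frame = base frame: x ahead of the robot, y to its left, z up, the work surface at z = 0. Lengths are in m, angles in degrees, forces in N, time in s.
With the tool pointing down it reaches from about 0.425 to 0.875 m from the base axis. Payload 4.7 kg.
Tool frame: the origin (TCP) lies on the front face of the gripper's body, between the roots of the fingers; the fingertips stand 70 mm ahead of it and the grasp point (between the pads) lies 51 mm ahead of it; z points along the fingers, y is the direction in which the jaws open and shut (so a half turn about z gives the same grasp; the last joint's range is limited). The gripper opens to 87 mm and grips with 3 to 60 N. Pads are 19 mm wide; open, the fingers measure 117 mm over their backs; the gripper's body (75 mm by 190 mm) begins 51 mm behind the grasp point.
Start: joints at [-74.765, 18.392, -4.016, 83.108, 1.295, 78.541, -3.26], TCP at [0.162, 0.63, 0.292] pointing down, gripper open.
Joint ranges: [-163.93, 163.93], [-17.29, 119.83], [-79.2, 71.16], [3.27, 140.29], [-89.18, 269.18], [5.43, 117.66], [-154.24, 154.24]. Speed limits (degrees/s): [147.25, 147.25, 180, 180, 180, 180, 180].

## Interface

Orientations are given as [roll, pitch, yaw] about the fixed x, y, z axes, in that order (R = Rz(yaw) Ry(pitch) Rx(roll)).
In Python, from cell import env gives the robot as it stands.
- The arm moves only by the tool drive_tool, never from a script. Its argument "commands" is a list of rows, each a list of 7 numbers: the shift along the tool's x, y, z in cm, then the turn, a rotation vector about the tool's x, y, z in degrees, then the opening, from 0 (shut) to 1 (fully open). In form: [[tx, ty, tz, rx, ry, rz, hand], ...]. A call has 1 to 20 rows; each row shifts and turns the commanded pose from where the row before left it, along the tool's axes as they then stand; what a row does not reach is not made up. A row lasts 1/12 s, in which the tool goes at most 41.7 mm and 7.16 degrees, less where a joint would pass 70% of its speed; a pose out of reach is approached as far as the arm can. A call is refused whole if a number of a shift passes 4.17 or a number of a turn 7.16, either way. A call with a gripper value outside its range is refused whole. The fingers move at their own pace and stop on an object; "force" is the grip in N (left out, the last holds). Time passes only in rows, so rows that do not move let the fingers close. It gives the time, the measured TCP pose, the force and the opening at its end, in the units of the state.
- env.get_obs(): the state, without advancing time (a new reading comes with each control period).
- env.read_camera(name): name is "scene" or "top" or "wrist"; returns a dict with "img" (384x512x3 uint8, blue, green, red), "mtx" (3x3 intrinsics, pixels), "k1" (the pictures are not rectified: a ray, as slopes to the right and down, at radius r is drawn at 1 + k1 r^2 times it, then the intrinsics apply), "pose" (4x4, takes a point from camera to world coordinates). Camera axes: x right, y down, z forward; pixel columns grow to the right and rows downward; lengths in m; the calibration is good to about 2 mm. A picture is of the moment at which its call begins. There is no depth.
- env.sign_off(): hands the job in, once; it reports no verdict.
The state is a dict: "time_s": time; "qpos": joint angles; "joint_velocities": joint speeds; "effort": joint torques, N m; "tool_pos": TCP position; "tool_rot": TCP orientation; "force": force on the tool from outside, world axes, zero at the start; "wrist_torque": the same for the moment, N m; "grip_width": finger opening in m.
Only numpy, scipy, OpenCV 4.12 (cv2) and the standard library are available. Lean on these libraries where they do the work, as an engineer would, in place of code of your own. Each camera call takes 0.05 s, during which the arm holds its last target.

## Task

Test the bearing of the filter disc: with a fingertip against its upright stud, flick the disc into a brisk counter-clockwise spin (seen from above; at least a turn in five seconds) and let it run free, untouched, past the index fork at least once. On a later pass brake it with a fingertip on the disc itself, not on the stud, so that it stops in one go with the stud opposite the gap between the fork's two tines, then take the hand away. Once the spin has begun the disc must not come to a stop anywhere else or be turned backwards; do not grip or lift anything, and leave the things around it where they are.

Things in the scene. Friction and masses are not known exactly. Their poses are not given: they have to be found in the camera images.
- disc_face (a point): Centre of the top face of the filter disc: a level aluminium disc, 200 mm across, 8 mm thick, top 60 mm above the table, turning freely on an upright bearing through this point. The face is flat all over (its six round filters are flush) apart from the stud. About 0.5 kg; left alone it loses half its speed in 4 to 7 s, or 0.65 to 1.1 rad/s every whole turn.
- stud_mid (a point): Middle (half height) of the upright round black stud on the disc's face, the only thing that sticks up from it: 12 mm across, 16 mm tall (top 76 mm above the table), 88 mm from the disc's axis; this point is 8 mm above the face. It turns with the disc. A flush dark line on the face runs from the hub out to it.
- gate (a point): The point where the stud's middle is when the stud is exactly opposite the gap of the index fork: 88 mm from the axis, 8 mm above the face. The fork is fixed to the stand just outside the rim: two level tines with a 34 mm gap between them, reaching from 106 to 140 mm from the axis, 64 to 74 mm above the table.
- disc (a joint): Angle of the disc in rad, 0 with the stud opposite the middle of the fork's gap, growing counter-clockwise seen from above and counting on over whole turns (6.283 is one turn later). It starts between -2.7 and -1.3, short of the fork when turned counter-clockwise.
- eyepiece: Bystander, leave it alone: black eyepiece, 34 mm across, 46 mm tall, standing on a corner of the stand's plate, 161 mm from the disc's axis. Origin at the centre of its underside.
- objective: Bystander, leave it alone: brass objective lens, 26 mm across, 42 mm tall, standing on another corner of the plate, 163 mm from the disc's axis. Origin at the centre of its underside.
- oil: Bystander, leave it alone: amber bottle, 32 mm across, 70 mm tall, on the table. Origin at the centre of its underside.
- slidebox: Bystander, leave it alone: closed grey slide box, 85 x 100 x 32 mm, on the table. Origin at the centre of its underside.
- focusknob: Bystander, leave it alone: black focus knob, 60 mm across, 40 mm tall, on the table. Origin at the centre of its underside.
- bearing: Bystander, leave it alone: steel bearing ring, 52 mm across, 12 mm tall, on the table. Origin at the centre of its underside.
- driver: Bystander, leave it alone: screwdriver lying on the table. Origin at the centre of its underside (at the middle of its length).
- screwcup: Bystander, leave it alone: small steel bowl, 60 mm across, 35 mm tall, on the table. Origin at the centre of its underside.
- stand: The fixed stand that carries the disc: grey plate 280 x 270 mm, 14 mm thick. Origin on the table under the disc's axis; the x axis points from the disc's axis to the middle of the index fork's gap.

How it is judged:
By the outcome, as a careful person would: the job done as asked, in the order asked, and still so for the second after the job is handed in, with the robot touching nothing.
It also fails if it takes over 58 s, if anything falls off the work surface, if the arm or the gripper's body presses on something with over 40 N, if the wrist force passes 120 N, or if a joint passes its speed limit or range.

## Working session

There is one attempt and no reset: what is moved stays moved. The work goes in short steps, Python scripts to look and compute and a tool call to move; the robot and the scene stay as the last step left them, time stands still between calls to the robot, and variables do not carry over. Pictures are saved under pics/ and viewed, and the job is handed in when it is done.

Besides the shell and the picture viewer there is one more tool, called after "Request:" in YAML: its name, and indented under it one key for each argument. drive_tool: Moves the arm, as the interface text tells. Its arguments: {"type":"object","properties":{"commands":{"type":"array"},"force":{"type":"number"}},"required":["commands"]}

```bash
mkdir -p pics; ls
python3 - <<'E'
from cell import env
import cv2
print(env.get_obs())
for n in ["scene","top","wrist"]:
    c=env.read_camera(n); cv2.imwrite(f"pics/a_{n}.png",c["img"]); print(n,c["mtx"].round(1).tolist(),c["k1"],c["pose"].round(3).tolist())
E
```

```text
pics
{'time_s': 0.0, 'qpos': array([-74.76563766,  18.43909601,  -4.01504493,  83.17245682,
         1.29444514,  78.54119495,  -3.26003555]), 'joint_velocities': array([ 0.07271258,  0.03609128, -0.0377466 ,  0.00422309,  0.06541604,
        0.04030474,  0.02612532]), 'effort': array([-7.99291070e-05, -4.91314030e+01, -4.03922265e-01, -3.12512076e+01,
       -6.39229151e-02,  4.41275525e-02,  1.57086552e-04]), 'tool_pos': array([0.16188294, 0.62909919, 0.29118233]), 'tool_rot': array([-1.79892459e+02,  5.26925529e-03,  1.65574730e+02]), 'force': array([ 0.06374264, -0.28418189,  0.02085888]), 'wrist_torque': array([0.00185275, 0.06366855, 0.01101364]), 'grip_width': 0.08713697827281817}
scene [[361.8, 0.0, 251.4], [0.0, 361.8, 190.9], [0.0, 0.0, 1.0]] 0.017134278613253208 [[0.462, 0.748, -0.476, 1.093], [0.887, -0.382, 0.26, -0.295], [0.013, -0.542, -0.84, 1.028], [0.0, 0.0, 0.0, 1.0]]
top [[463.7, 0.0, 253.6], [0.0, 463.7, 186.4], [0.0, 0.0, 1.0]] -0.11443471626375967 [[0.029, -0.994, 0.105, 0.395], [-1.0, -0.03, -0.008, 0.002], [0.011, -0.104, -0.994, 1.551], [0.0, 0.0, 0.0, 1.0]]
wrist [[276.5, 0.0, 253.8], [0.0, 276.5, 196.2], [0.0, 0.0, 1.0]] -0.0004738618168376018 [[0.249, 0.94, 0.233, 0.099], [0.969, -0.241, -0.061, 0.646], [-0.001, 0.241, -0.971, 0.383], [0.0, 0.0, 0.0, 1.0]]
```

View pics/a_scene.png

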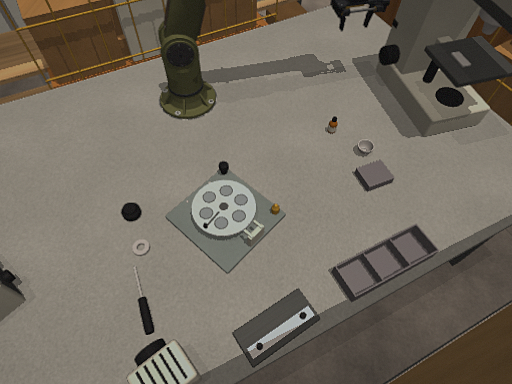

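View pics/a_top.png

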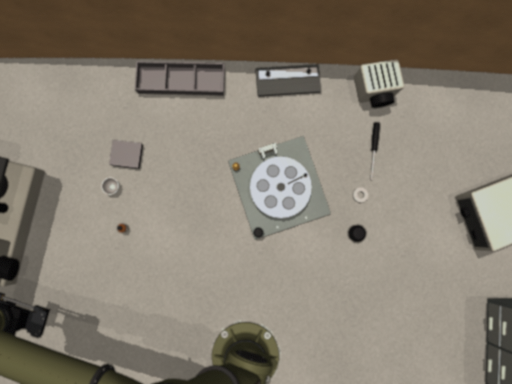

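View pics/a_wrist.png

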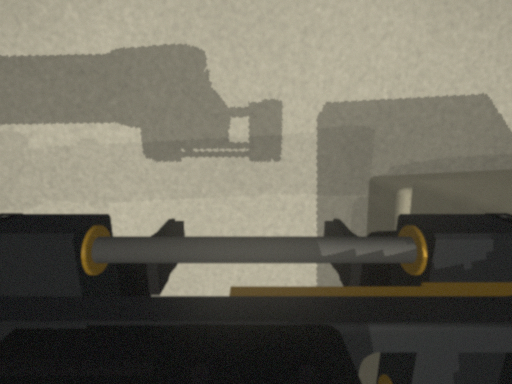

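The top view shows the disc at about (281,187), the stud at (306,176), the fork at (268,151), the objective at (236,167) and the eyepiece at (258,232). The scene view shows the disc at about (224,207), the stud at (206,225) and the fork at (254,231). Next I'll measure these precisely.

```bash
cat > h.py <<'E'
import numpy as np, cv2
def ray(c,u,v):
    K=c["mtx"];d=np.array([(u-K[0,2])/K[0,0],(v-K[1,2])/K[1,1]])
    s=d.copy()
    for _ in range(20): s=d/(1+c["k1"]*(s@s))
    P=c["pose"]; return P[:3,3],P[:3,:3]@np.array([s[0],s[1],1])
def onz(c,u,v,z):
    o,d=ray(c,u,v); return o+d*(z-o[2])/d[2]
def proj(c,p):
    P=c["pose"];q=P[:3,:3].T@(np.array(p)-P[:3,3]);s=q[:2]/q[2];s=s*(1+c["k1"]*(s@s))
    return c["mtx"][:2,:2]@s+c["mtx"][:2,2]
def tri(c1,p1,c2,p2):
    o1,d1=ray(c1,*p1);o2,d2=ray(c2,*p2)
    t=np.linalg.lstsq(np.c_[d1,-d2],o2-o1,rcond=None)[0]
    a=o1+t[0]*d1;b=o2+t[1]*d2;return (a+b)/2,np.linalg.norm(a-b)
E
python3 - <<'E'
import sys;sys.path.insert(0,'.')
from h import *
from cell import env
C={}
for n,(x,y) in {"top":(280,187),"scene":(224,207)}.items():
    c=C[n]=env.read_camera(n);im=c["img"]
    x0,y0=x-65,y-65
    crop=im[y0:y0+130,x0:x0+130]
    cv2.imwrite(f"pics/b_{n}.png",cv2.resize(crop,None,fx=4.6,fy=4.6,interpolation=cv2.INTER_CUBIC))
    m=(im.min(2)>185).astype(np.uint8)
    hh=cv2.cvtColor(im,cv2.COLOR_BGR2HSV)
    print(n,im[y-25:y-20,x].tolist(),im[y+45,x].tolist(), im[y,x+8].tolist())
E
```

```text
top [[213, 207, 202], [213, 207, 203], [214, 208, 203], [214, 207, 202], [213, 207, 202]] [128, 140, 147] [214, 207, 203]
scene [[176, 181, 176], [178, 183, 177], [182, 188, 182], [126, 132, 129], [103, 106, 105]] [106, 115, 111] [170, 180, 174]
```

```bash
sleep 0
```

```text
(no output)
```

View pics/b_top.png

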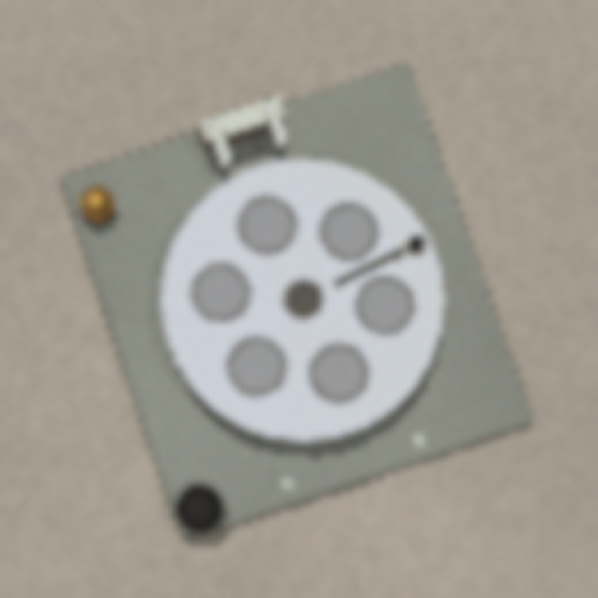

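View pics/b_scene.png

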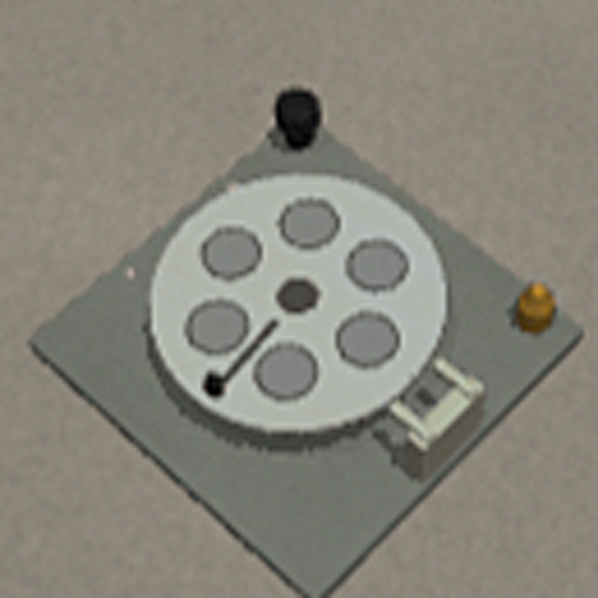

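The crops show the top hub at (303,299), stud at (416,244) and fork tine tips near (226,160) and (281,139). In the scene view the hub is at (298,296), the stud top at (214,380) and the tines at (397,405)–(430,443) and (440,363)–(478,390).

Run:
```python
import sys;sys.path.insert(0,'.')
from h import *
from cell import env
T=env.read_camera("top");S=env.read_camera("scene")
q=lambda x,y,o:((x+.5)/4.6-.5+o[0],(y+.5)/4.6-.5+o[1])
t=lambda x,y:q(x,y,(215,122)); s=lambda x,y:q(x,y,(159,142))
def ell(c,thr,near):
    g=c["img"].min(2); m=(g>thr).astype(np.uint8)
    m=cv2.morphologyEx(m,cv2.MORPH_OPEN,np.ones((3,3)))
    cs=cv2.findContours(m,cv2.RETR_EXTERNAL,cv2.CHAIN_APPROX_NONE)[0]
    k=[k for k in cs if cv2.pointPolygonTest(k,near,False)>0][0]
    k=cv2.convexHull(k) if 0 else k
    pts=np.array([onz(c,*p[0],.06)[:2] for p in k],np.float32)
    from scipy.optimize import least_squares
    r=least_squares(lambda a:np.hypot(*(pts-a[:2]).T)-a[2],[*pts.mean(0),.1],loss='soft_l1',f_scale=.001)
    print("ell",len(k),r.x.round(4)); return r.x
ct=ell(T,178,(281,187)); cs=ell(S,150,(224,200))
print("hub",onz(T,*t(303,299),.06).round(4),onz(S,*s(298,296),.06).round(4),tri(T,t(303,299),S,s(298,296)))
print("stud top",onz(T,*t(416,243),.076).round(4),onz(S,*s(213,379),.076).round(4),tri(T,t(416,243),S,s(213,379)))
for nm,a,b in [("L tip",(226,162),None),("R tip",(282,141),None),("L out",(206,128),None),("R out",(280,99),None)]:
    print(nm,onz(T,*t(*a),.074).round(4))
for nm,b in [("L tip",(441,365)),("R tip",(398,406))]: print(nm,onz(S,*s(*b),.074).round(4))
for nm,a,z in [("c1",(404,63),.014),("c2",(62,183),.014),("c3",(530,425),.014),("eye",(199,508),.06),("obj",(96,204),.056)]: print(nm,onz(T,*t(*a),z).round(4))
for nm,a,z in [("cL",(32,343),.014),("cR",(582,335),.014)]: print(nm,onz(S,*s(*a),z).round(4))
```

```text
Traceback (most recent call last):
IndexError: list index out of range
```

```bash
cat > m.py <<'E'
import sys;sys.path.insert(0,'.')
from h import *
from scipy.optimize import least_squares
from cell import env
T=env.read_camera("top");S=env.read_camera("scene")
q=lambda x,y,o:((x+.5)/4.6-.5+o[0],(y+.5)/4.6-.5+o[1])
t=lambda x,y:q(x,y,(215,122)); s=lambda x,y:q(x,y,(159,142))
def ell(c,thr,near):
    g=c["img"].min(2); m=(g>thr).astype(np.uint8)
    cs=cv2.findContours(m,cv2.RETR_EXTERNAL,cv2.CHAIN_APPROX_NONE)[0]
    cs=[k for k in cs if 45<cv2.boundingRect(k)[2]<90 and abs(cv2.boundingRect(k)[0]+cv2.boundingRect(k)[2]/2-near[0])<15]
    k=max(cs,key=len)
    pts=np.array([onz(c,*map(float,p[0]),.06)[:2] for p in k])
    r=least_squares(lambda a:np.hypot(*(pts-a[:2]).T)-a[2],[*pts.mean(0),.1],loss='soft_l1',f_scale=.001)
    print("ell",len(k),r.x.round(4)); return r.x
ct=ell(T,170,(281,187)); cs=ell(S,140,(224,200))
print("hub",onz(T,*t(303,299),.06).round(4),onz(S,*s(298,296),.06).round(4),tri(T,t(303,299),S,s(298,296)))
print("stud top",onz(T,*t(416,243),.076).round(4),onz(S,*s(213,379),.076).round(4),tri(T,t(416,243),S,s(213,379)))
for nm,a in [("L tip",(226,162)),("R tip",(282,141)),("L out",(206,128)),("R out",(280,99))]:
    print(nm,onz(T,*t(*a),.074).round(4))
for nm,b in [("L tip",(441,365)),("R tip",(398,406))]: print(nm,onz(S,*s(*b),.074).round(4))
for nm,a,z in [("c1",(404,63),.014),("c2",(62,183),.014),("c3",(530,425),.014),("eye",(199,508),.06),("obj",(96,204),.056)]: print(nm,onz(T,*t(*a),z).round(4))
for nm,a,z in [("cL",(32,343),.014),("cR",(582,335),.014)]: print(nm,onz(S,*s(*a),z).round(4))
E
python3 m.py
```

```text
ell 279 [ 0.5497 -0.0879  0.0903]
ell 171 [ 0.554  -0.0979  0.0978]
hub [ 0.554  -0.0977  0.06  ] [ 0.5543 -0.098   0.06  ] (array([ 0.55403688, -0.09783651,  0.05949844]), np.float64(0.00015092894823083062))
stud top [ 0.594  -0.1749  0.076 ] [ 0.5943 -0.1759  0.076 ] (array([ 0.59400439, -0.17540467,  0.07514706]), np.float64(0.0009147985061499318))
L tip [ 0.6475 -0.0406  0.074 ]
R tip [ 0.6637 -0.0795  0.074 ]
L out [ 0.6712 -0.0259  0.074 ]
R out [ 0.6936 -0.0774  0.074 ]
L tip [ 0.6511 -0.0405  0.074 ]
R tip [ 0.6647 -0.0787  0.074 ]
c1 [ 0.7357 -0.1713  0.014 ]
c2 [0.6386 0.0768 0.014 ]
c3 [ 0.4722 -0.2675  0.014 ]
eye [ 0.4055 -0.0287  0.06  ]
obj [0.6176 0.0501 0.056 ]
cL [ 0.4791 -0.2679  0.014 ]
cR [0.6473 0.0739 0.014 ]
```

Centre is (0.554,-0.098), the stud points at world angle -62.6° and the fork at about 20.4°, so the disc sits at about -1.45 rad. Next I'll compute the approach rows.

```bash
cat > plan.py <<'E'
import numpy as np
def rows(p0,yaw0,p1,n,rz=0):
    st=(np.array(p1)-np.array(p0))/n*100; out=[]; y=yaw0
    for i in range(n):
        a=np.radians(y); out.append([round(float(v),2) for v in (st@[np.cos(a),np.sin(a),0],st@[np.sin(a),-np.cos(a),0],-st[2])]+[0,0,rz,0]); y-=rz
    return out,y
E
python3 - <<'E'
import sys;sys.path.insert(0,'.')
from plan import rows
a,y=rows([.162,.630,.292],165.57,[.48,.36,.28],12,6);print(a,y)
b,y=rows([.48,.36,.28],y,[.5757,-.1966,.22],18,2.75);print(b,y)
E
```

```text
[[-3.13, -1.52, 0.1, 0, 0, 6, 0], [-3.27, -1.18, 0.1, 0, 0, 6, 0], [-3.37, -0.84, 0.1, 0, 0, 6, 0], [-3.44, -0.48, 0.1, 0, 0, 6, 0], [-3.47, -0.12, 0.1, 0, 0, 6, 0], [-3.47, 0.25, 0.1, 0, 0, 6, 0], [-3.42, 0.61, 0.1, 0, 0, 6, 0], [-3.34, 0.96, 0.1, 0, 0, 6, 0], [-3.22, 1.31, 0.1, 0, 0, 6, 0], [-3.07, 1.64, 0.1, 0, 0, 6, 0], [-2.88, 1.95, 0.1, 0, 0, 6, 0], [-2.66, 2.24, 0.1, 0, 0, 6, 0]] 93.57
[[-3.12, 0.34, 0.33, 0, 0, 2.75, 0], [-3.1, 0.49, 0.33, 0, 0, 2.75, 0], [-3.07, 0.64, 0.33, 0, 0, 2.75, 0], [-3.04, 0.78, 0.33, 0, 0, 2.75, 0], [-3.0, 0.93, 0.33, 0, 0, 2.75, 0], [-2.95, 1.07, 0.33, 0, 0, 2.75, 0], [-2.89, 1.21, 0.33, 0, 0, 2.75, 0], [-2.83, 1.35, 0.33, 0, 0, 2.75, 0], [-2.77, 1.48, 0.33, 0, 0, 2.75, 0], [-2.69, 1.61, 0.33, 0, 0, 2.75, 0], [-2.61, 1.74, 0.33, 0, 0, 2.75, 0], [-2.52, 1.86, 0.33, 0, 0, 2.75, 0], [-2.43, 1.98, 0.33, 0, 0, 2.75, 0], [-2.33, 2.1, 0.33, 0, 0, 2.75, 0], [-2.23, 2.21, 0.33, 0, 0, 2.75, 0], [-2.12, 2.31, 0.33, 0, 0, 2.75, 0], [-2.01, 2.41, 0.33, 0, 0, 2.75, 0], [-1.89, 2.5, 0.33, 0, 0, 2.75, 0]] 44.06999999999999
```

Request:
drive_tool:
  commands:
    - [-3.1, -1.5, 0.1, 0, 0, 6, 0]
    - [-3.3, -1.2, 0.1, 0, 0, 6, 0]
    - [-3.4, -0.8, 0.1, 0, 0, 6, 0]
    - [-3.4, -0.5, 0.1, 0, 0, 6, 0]
    - [-3.5, -0.1, 0.1, 0, 0, 6, 0]
    - [-3.5, 0.2, 0.1, 0, 0, 6, 0]
    - [-3.4, 0.6, 0.1, 0, 0, 6, 0]
    - [-3.3, 1.0, 0.1, 0, 0, 6, 0]
    - [-3.2, 1.3, 0.1, 0, 0, 6, 0]
    - [-3.1, 1.6, 0.1, 0, 0, 6, 0]
    - [-2.9, 2.0, 0.1, 0, 0, 6, 0]
    - [-2.7, 2.2, 0.1, 0, 0, 6, 0]
  force: 10

```text
time_s: 1.45
tool_pos: [0.481, 0.3577, 0.2806]
tool_rot: [180.0, -0.0, 93.3]
force: [-0.1, 0.7, 0.7]
grip_width: 0.0149
```

Request:
drive_tool:
  commands:
    - [-3.1, 0.3, 0.3, 0, 0, 2.75, 0]
    - [-3.1, 0.5, 0.3, 0, 0, 2.75, 0]
    - [-3.1, 0.6, 0.3, 0, 0, 2.75, 0]
    - [-3.0, 0.8, 0.3, 0, 0, 2.75, 0]
    - [-3.0, 0.9, 0.3, 0, 0, 2.75, 0]
    - [-3.0, 1.1, 0.3, 0, 0, 2.75, 0]
    - [-2.9, 1.2, 0.3, 0, 0, 2.75, 0]
    - [-2.8, 1.4, 0.3, 0, 0, 2.75, 0]
    - [-2.8, 1.5, 0.3, 0, 0, 2.75, 0]
    - [-2.7, 1.6, 0.3, 0, 0, 2.75, 0]
    - [-2.6, 1.7, 0.3, 0, 0, 2.75, 0]
    - [-2.5, 1.9, 0.3, 0, 0, 2.75, 0]
    - [-2.4, 2.0, 0.3, 0, 0, 2.75, 0]
    - [-2.3, 2.1, 0.4, 0, 0, 2.75, 0]
    - [-2.2, 2.2, 0.4, 0, 0, 2.75, 0]
    - [-2.1, 2.3, 0.4, 0, 0, 2.75, 0]
    - [-2.0, 2.4, 0.4, 0, 0, 2.75, 0]
    - [-1.9, 2.5, 0.4, 0, 0, 2.75, 0]

```text
time_s: 2.95
tool_pos: [0.5764, -0.198, 0.2213]
tool_rot: [180.0, -0.0, 44.0]
force: [0.2, 0.5, -0.3]
grip_width: 0.0008
```

Request:
drive_tool:
  commands:
    - [0, 0, 0, 0, 0, 0, 0]
    - [0, 0, 0, 0, 0, 0, 0]

```text
time_s: 3.12
tool_pos: [0.5755, -0.1993, 0.221]
tool_rot: [180.0, 0.1, 43.8]
force: [0.1, 0.7, 0.2]
grip_width: 0.0004
```

Run:
```python
from cell import env
import cv2,numpy as np
print(env.get_obs())
i=[env.read_camera(n) for n in ["wrist","scene","top"]]
np.save("wp.npy",i[0]["pose"])
cv2.imwrite("pics/c_w.png",i[0]["img"]); cv2.imwrite("pics/c_st.png",np.hstack([cv2.resize(i[1]["img"][100:300,120:320],(400,400)),cv2.resize(i[2]["img"][100:300,180:380],(400,400))]))
```

```text
{'time_s': 3.1167, 'qpos': array([-18.14464138,  19.22195933,  42.47496291,  95.88177426,
       -13.57895252,  70.23626726, -18.79471347]), 'joint_velocities': array([-2.32184575, -1.26982148, -2.50790789,  0.59581842, -0.93522312,
        0.38979715, -0.18539814]), 'effort': array([ 1.58454560e+00, -3.87830329e+01,  8.52748722e+00, -2.93251240e+01,
        1.53890862e-01, -1.11137610e-01,  2.56372383e-02]), 'tool_pos': array([ 0.57547978, -0.19926996,  0.22100116]), 'tool_rot': array([1.79983799e+02, 8.02395453e-02, 4.38338404e+01]), 'force': array([0.05632237, 0.71865891, 0.1964779 ]), 'wrist_torque': array([-0.05158326,  0.10996999,  0.02886138]), 'grip_width': 0.0003911663083156455}
```

View pics/c_w.png

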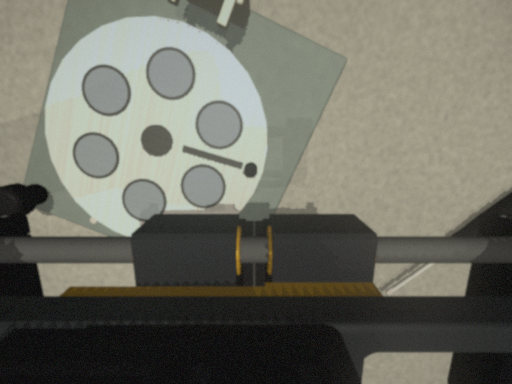

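View pics/c_st.png

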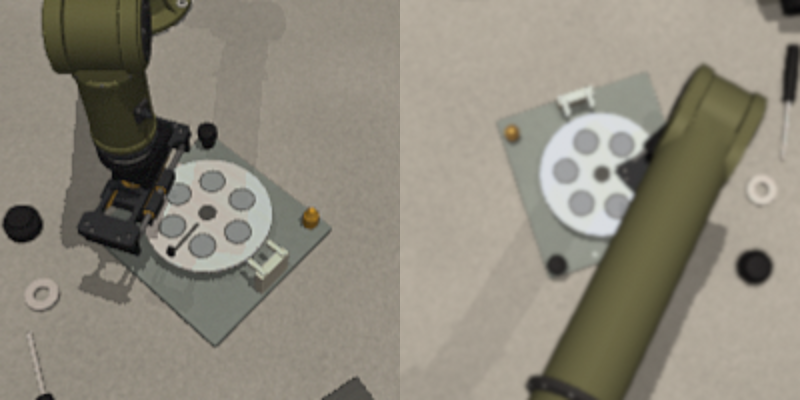

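The wrist view shows the hub at (157,140), the stud at (250,170) and the fingers at about (256,212). The scene view shows the hand behind the stud on its clockwise side, as planned. Next I'll lower it.

Request:
drive_tool:
  commands:
    - [0, 0, 1.5, 0, 0, 0, 0]
    - [0, 0, 2, 0, 0, 0, 0]
    - [0, 0, 2, 0, 0, 0, 0]
    - [0, 0, 1.6, 0, 0, 0, 0]
    - [0, 0, 1.2, 0, 0, 0, 0]
    - [0, 0, 0.3, 0, 0, 0, 0]
    - [0, 0, 0, 0, 0, 0, 0]
    - [0, 0, 0, 0, 0, 0, 0]

```text
time_s: 3.93
tool_pos: [0.5768, -0.1964, 0.1361]
tool_rot: [179.9, -0.1, 44.1]
force: [-0.0, -0.3, -0.0]
grip_width: 0.0007
```

Run:
```python
from cell import env
import cv2,numpy as np
i=[env.read_camera(n) for n in ["wrist","scene"]]
cv2.imwrite("pics/d_ws.png",np.hstack([i[0]["img"][60:300,100:400],cv2.resize(i[1]["img"][150:290,145:295],(450,420))[:240]]) if 0 else np.hstack([cv2.resize(i[0]["img"][60:300,100:400],(400,320)),cv2.resize(i[1]["img"][160:280,140:290],(400,320))]))
print(env.get_obs()["tool_pos"])
```

```text
[ 0.57694344 -0.19687024  0.13653289]
```

View pics/d_ws.png

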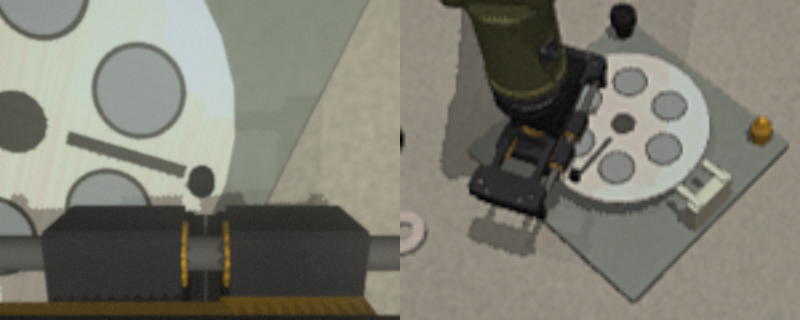

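The finger sits square behind the stud (stud at (202,182), finger seam at x≈205 in the left panel). Now the flick, then the lift.

Request:
drive_tool:
  commands:
    - [0.6, 0, 0.1, 0, 0, 0, 0]
    - [1.2, 0, 0, 0, 0, 0, 0]
    - [1.9, 0, 0, 0, 0, 0, 0]
    - [2.4, 0, 0, 0, 0, 0, 0]
    - [0.3, 0, 0, 0, 0, 0, 0]
    - [0, 0, -0.5, 0, 0, 0, 0]
    - [0, 0, -2.5, 0, 0, 0, 0]
    - [0, 0, -3, 0, 0, 0, 0]

```text
time_s: 4.7
tool_pos: [0.6209, -0.1516, 0.1929]
tool_rot: [-179.8, 0.2, 44.1]
force: [-0.4, -0.2, 0.4]
grip_width: 0.0003
```

```bash
cat > look.py <<'E'
import sys;sys.path.insert(0,'.')
from h import *
from cell import env
C0=np.array([.5541,-.0979]); FORK=20.4
# stud angle: sample dark on ring of stud base/top in scene view
def ang(c):
    g=c["img"].max(2).astype(np.float32)
    th=np.radians(np.arange(0,360,1.0))
    def ring(r,z):
        uv=np.array([proj(c,[C0[0]+r*np.cos(a),C0[1]+r*np.sin(a),z]) for a in th],np.float32)
        return cv2.remap(g,uv[None,:,0].copy(),uv[None,:,1].copy(),cv2.INTER_LINEAR)[0]
    return th,ring(.088,.070),ring(.088,.075)
def shot(n,name):
    t=env.get_obs()["time_s"]; c=env.read_camera(n)
    th,a,b=ang(c); d=np.rad2deg(th)
    m=a<70
    o=[]; 
    idx=np.where(m)[0]
    if len(idx):
        gr=np.split(idx,np.where(np.diff(idx)>2)[0]+1)
        if len(gr)>1 and gr[0][0]==0 and gr[-1][-1]==359: gr[0]=np.r_[gr[-1]-360,gr[0]];gr=gr[:-1]
        o=[(round(float(k.mean()-FORK),1),len(k)) for k in gr]
    print(n,"t",round(t,3),"stud rel fork deg (width):",o)
    im=c["img"]; u,v=map(int,proj(c,[*C0,.06])); cr=im[v-60:v+60,u-75:u+75]
    cv2.imwrite(name,cv2.resize(cr,(600,480),interpolation=cv2.INTER_CUBIC))
    return c
E
python3 - <<'E'
from look import *
shot("scene","pics/e1.png");shot("scene","pics/e2.png")
print(env.get_obs()["tool_pos"],env.get_obs()["time_s"])
E
```

```text
scene t 4.7 stud rel fork deg (width): [(26.1, 10), (119.6, 29), (157.6, 43), (191.6, 17), (236.1, 4), (246.6, 11), (280.6, 37)]
scene t 4.75 stud rel fork deg (width): [(37.6, 11), (140.1, 70), (189.6, 19), (234.6, 5), (245.6, 11), (280.6, 37)]
[ 0.62474763 -0.15374099  0.19980171] 4.8
```

View pics/e1.png

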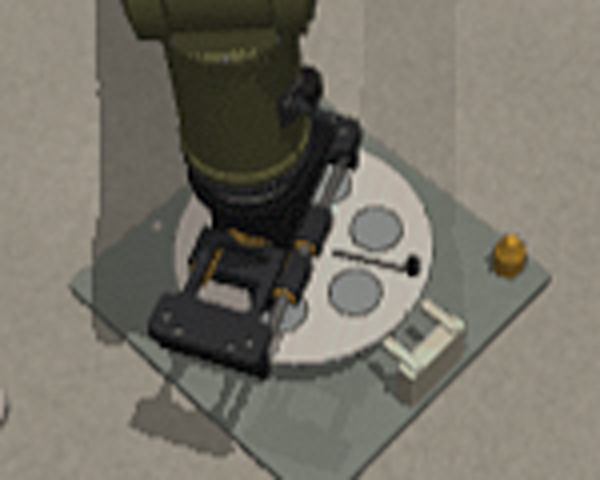

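View pics/e2.png

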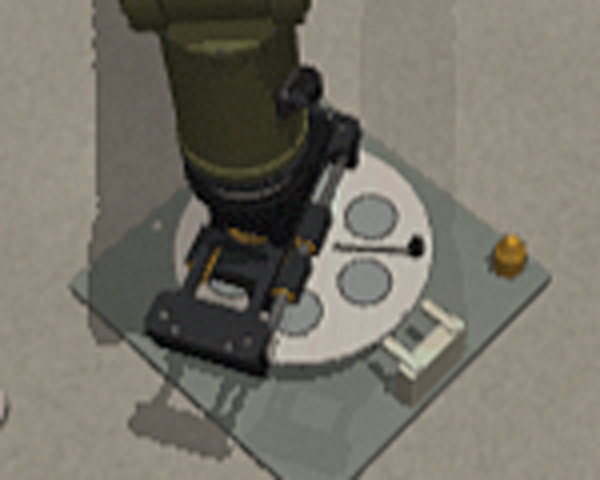

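The stud went from 26° to 37.6° past the fork in 0.05 s, so it is spinning free counter-clockwise at about 4 rad/s and has made its first pass. Next I'll move the hand high over the inner disc, on the side opposite the fork.

Request:
drive_tool:
  commands:
    - [-0.8, -1.4, 0, 0, 0, 0, 0]
    - [-1.3, -2.4, 0, 0, 0, 0, 0]
    - [-1.6, -2.8, 0, 0, 0, 0, 0]
    - [-1.6, -2.8, 0, 0, 0, 0, 0]
    - [-1.0, -1.8, 0, 0, 0, 0, 0]
    - [0, 0, 0, 0, 0, 0, 0]
    - [0, 0, 0, 0, 0, 0, 0]
    - [0, 0, 0, 0, 0, 0, 0]

```text
time_s: 5.47
tool_pos: [0.4999, -0.1158, 0.1949]
tool_rot: [179.9, -0.1, 44.1]
force: [0.4, -0.5, 0.1]
grip_width: 0.0001
```

Run:
```python
from look import *
c=shot("scene","pics/f1.png");
w=env.read_camera("wrist");cv2.imwrite("pics/f_w.png",w["img"])
shot("scene","pics/f2.png")
o=env.get_obs();print(o["tool_pos"],o["tool_rot"],o["time_s"])
```

```text
scene t 5.467 stud rel fork deg (width): [(158.6, 7), (182.1, 32)]
scene t 5.567 stud rel fork deg (width): [(158.6, 7), (171.6, 11), (189.6, 19), (213.1, 10)]
[ 0.49984737 -0.11605353  0.19440412] [1.79937602e+02 2.46691706e-02 4.40466764e+01] 5.6167
```

View pics/f1.png

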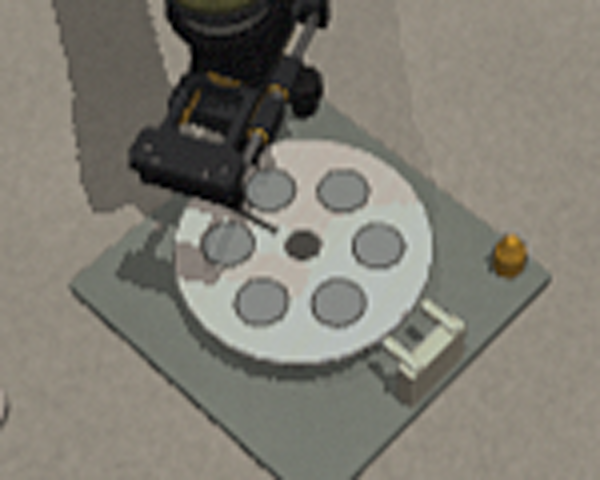

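View pics/f_w.png

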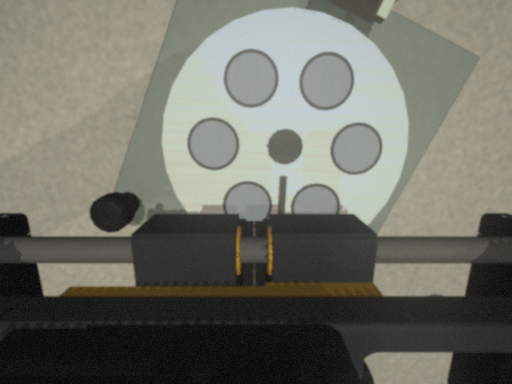

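The disc is running well, from 37.6° to 213° in 0.82 s (3.75 rad/s). The hand is at radius 57 mm, opposite the fork. I'll lower it to a hover about 6 mm above the face, inside the stud's track.

Request:
drive_tool:
  commands:
    - [0, 0, 1, 0, 0, 0, 0]
    - [0, 0, 1.6, 0, 0, 0, 0]
    - [0, 0, 1.6, 0, 0, 0, 0]
    - [0, 0, 1.2, 0, 0, 0, 0]
    - [0, 0, 0.4, 0, 0, 0, 0]
    - [0, 0, 0, 0, 0, 0, 0]
    - [0, 0, 0, 0, 0, 0, 0]
    - [0, 0, 0, 0, 0, 0, 0]
    - [0, 0, 0, 0, 0, 0, 0]
    - [0, 0, 0, 0, 0, 0, 0]
    - [0, 0, 0, 0, 0, 0, 0]
    - [0, 0, 0, 0, 0, 0, 0]
    - [0, 0, 0, 0, 0, 0, 0]
    - [0, 0, 0, 0, 0, 0, 0]
    - [0, 0, 0, 0, 0, 0, 0]

```text
time_s: 6.87
tool_pos: [0.499, -0.1155, 0.1363]
tool_rot: [180.0, -0.0, 44.1]
force: [-0.3, -0.1, -0.4]
grip_width: 0.0007
```

Run:
```python
from look import *
for i in range(5): shot("scene",f"pics/g{i}.png")
o=env.get_obs();print(o["tool_pos"],o["force"],o["time_s"])
```

```text
scene t 6.867 stud rel fork deg (width): [(92.6, 7), (159.6, 43), (205.1, 30)]
scene t 6.917 stud rel fork deg (width): [(101.1, 8), (159.6, 43), (205.1, 30)]
scene t 6.967 stud rel fork deg (width): [(109.6, 7), (159.6, 43), (205.1, 30)]
scene t 7.017 stud rel fork deg (width): [(118.1, 6), (159.6, 43), (205.1, 30)]
scene t 7.067 stud rel fork deg (width): [(126.1, 6), (159.6, 43), (205.1, 30)]
[ 0.49897018 -0.11556569  0.13623313] [-0.04520675 -0.02508718  0.36595063] 7.1167
```

View pics/g0.png

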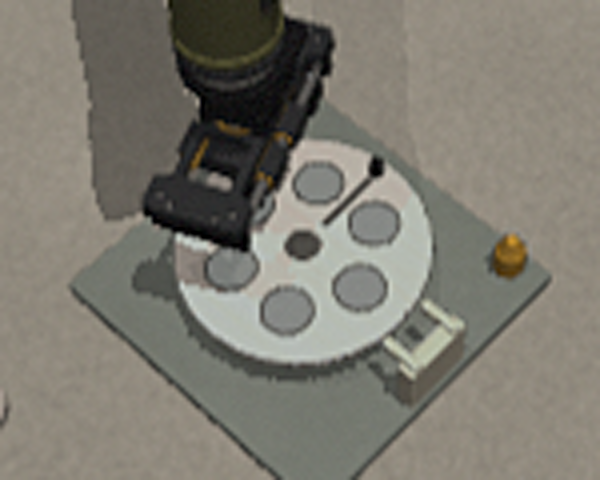

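Speed is 2.93 rad/s at t=6.97, so the decay constant is about 7 s. Waiting and measuring again.

Request:
drive_tool:
  commands:
    - [0, 0, 0, 0, 0, 0, 0]
    - [0, 0, 0, 0, 0, 0, 0]
    - [0, 0, 0, 0, 0, 0, 0]
    - [0, 0, 0, 0, 0, 0, 0]
    - [0, 0, 0, 0, 0, 0, 0]
    - [0, 0, 0, 0, 0, 0, 0]
    - [0, 0, 0, 0, 0, 0, 0]
    - [0, 0, 0, 0, 0, 0, 0]
    - [0, 0, 0, 0, 0, 0, 0]
    - [0, 0, 0, 0, 0, 0, 0]
    - [0, 0, 0, 0, 0, 0, 0]
    - [0, 0, 0, 0, 0, 0, 0]
    - [0, 0, 0, 0, 0, 0, 0]
    - [0, 0, 0, 0, 0, 0, 0]
    - [0, 0, 0, 0, 0, 0, 0]
    - [0, 0, 0, 0, 0, 0, 0]
    - [0, 0, 0, 0, 0, 0, 0]
    - [0, 0, 0, 0, 0, 0, 0]
    - [0, 0, 0, 0, 0, 0, 0]

```text
time_s: 8.7
tool_pos: [0.499, -0.1156, 0.1363]
tool_rot: [180.0, -0.0, 44.1]
force: [0.0, -0.4, 0.2]
grip_width: 0.0005
```

Run:
```python
from look import *
for i in range(6): shot("scene",f"pics/h{i}.png")
```

```text
scene t 8.7 stud rel fork deg (width): [(7.6, 9), (159.6, 43), (205.1, 30)]
scene t 8.75 stud rel fork deg (width): [(14.6, 9), (159.6, 43), (205.1, 30)]
scene t 8.8 stud rel fork deg (width): [(21.1, 10), (159.6, 43), (205.1, 30)]
scene t 8.85 stud rel fork deg (width): [(27.6, 9), (159.6, 43), (205.1, 30)]
scene t 8.9 stud rel fork deg (width): [(33.6, 11), (159.6, 43), (205.1, 30)]
scene t 8.95 stud rel fork deg (width): [(40.1, 10), (159.6, 43), (205.1, 30)]
```

The decay constant is 7.3 s. At this rate the next pass comes at about 1.46 rad/s and the one after at about 0.6 rad/s near t≈18.5. I'll use the slower one and check midway.

Request:
drive_tool:
  commands:
    - [0, 0, 0, 0, 0, 0, 0]
    - [0, 0, 0, 0, 0, 0, 0]
    - [0, 0, 0, 0, 0, 0, 0]
    - [0, 0, 0, 0, 0, 0, 0]
    - [0, 0, 0, 0, 0, 0, 0]
    - [0, 0, 0, 0, 0, 0, 0]
    - [0, 0, 0, 0, 0, 0, 0]
    - [0, 0, 0, 0, 0, 0, 0]
    - [0, 0, 0, 0, 0, 0, 0]
    - [0, 0, 0, 0, 0, 0, 0]
    - [0, 0, 0, 0, 0, 0, 0]
    - [0, 0, 0, 0, 0, 0, 0]
    - [0, 0, 0, 0, 0, 0, 0]
    - [0, 0, 0, 0, 0, 0, 0]
    - [0, 0, 0, 0, 0, 0, 0]
    - [0, 0, 0, 0, 0, 0, 0]
    - [0, 0, 0, 0, 0, 0, 0]
    - [0, 0, 0, 0, 0, 0, 0]
    - [0, 0, 0, 0, 0, 0, 0]
    - [0, 0, 0, 0, 0, 0, 0]

```text
time_s: 10.67
tool_pos: [0.499, -0.1156, 0.1363]
tool_rot: [-180.0, -0.0, 44.1]
force: [0.1, 0.1, 0.0]
grip_width: 0.0005
```

Request:
drive_tool:
  commands:
    - [0, 0, 0, 0, 0, 0, 0]
    - [0, 0, 0, 0, 0, 0, 0]
    - [0, 0, 0, 0, 0, 0, 0]
    - [0, 0, 0, 0, 0, 0, 0]
    - [0, 0, 0, 0, 0, 0, 0]
    - [0, 0, 0, 0, 0, 0, 0]
    - [0, 0, 0, 0, 0, 0, 0]
    - [0, 0, 0, 0, 0, 0, 0]
    - [0, 0, 0, 0, 0, 0, 0]
    - [0, 0, 0, 0, 0, 0, 0]
    - [0, 0, 0, 0, 0, 0, 0]
    - [0, 0, 0, 0, 0, 0, 0]

```text
time_s: 11.67
tool_pos: [0.499, -0.1156, 0.1362]
tool_rot: [180.0, -0.0, 44.1]
force: [-0.4, 1.2, 0.6]
grip_width: 0.0005
```

Run:
```python
from look import *
for i in range(6): shot("scene",f"pics/i{i}.png")
```

```text
scene t 11.667 stud rel fork deg (width): [(159.6, 43), (205.1, 30), (332.1, 6)]
scene t 11.717 stud rel fork deg (width): [(-23.4, 7), (159.6, 43), (205.1, 30)]
scene t 11.767 stud rel fork deg (width): [(-19.4, 7), (159.6, 43), (205.1, 30)]
scene t 11.817 stud rel fork deg (width): [(-14.9, 8), (159.6, 43), (205.1, 30)]
scene t 11.867 stud rel fork deg (width): [(-10.4, 7), (159.6, 43), (205.1, 30)]
scene t 11.917 stud rel fork deg (width): [(-5.9, 8), (159.6, 43), (205.1, 30)]
```

Speed is 1.53 rad/s, as predicted. I'll bring the finger 3 mm closer, still clear of the face, and wait.

Request:
drive_tool:
  commands:
    - [0, 0, 0.1, 0, 0, 0, 0]
    - [0, 0, 0.1, 0, 0, 0, 0]
    - [0, 0, 0.1, 0, 0, 0, 0]
    - [0, 0, 0, 0, 0, 0, 0]
    - [0, 0, 0, 0, 0, 0, 0]
    - [0, 0, 0, 0, 0, 0, 0]
    - [0, 0, 0, 0, 0, 0, 0]
    - [0, 0, 0, 0, 0, 0, 0]
    - [0, 0, 0, 0, 0, 0, 0]
    - [0, 0, 0, 0, 0, 0, 0]
    - [0, 0, 0, 0, 0, 0, 0]
    - [0, 0, 0, 0, 0, 0, 0]
    - [0, 0, 0, 0, 0, 0, 0]
    - [0, 0, 0, 0, 0, 0, 0]
    - [0, 0, 0, 0, 0, 0, 0]
    - [0, 0, 0, 0, 0, 0, 0]
    - [0, 0, 0, 0, 0, 0, 0]
    - [0, 0, 0, 0, 0, 0, 0]
    - [0, 0, 0, 0, 0, 0, 0]
    - [0, 0, 0, 0, 0, 0, 0]

```text
time_s: 13.63
tool_pos: [0.499, -0.1156, 0.1333]
tool_rot: [-180.0, -0.0, 44.1]
force: [-0.1, 0.7, -0.1]
grip_width: 0.0003
```

Request:
drive_tool:
  commands:
    - [0, 0, 0, 0, 0, 0, 0]
    - [0, 0, 0, 0, 0, 0, 0]
    - [0, 0, 0, 0, 0, 0, 0]
    - [0, 0, 0, 0, 0, 0, 0]
    - [0, 0, 0, 0, 0, 0, 0]
    - [0, 0, 0, 0, 0, 0, 0]
    - [0, 0, 0, 0, 0, 0, 0]
    - [0, 0, 0, 0, 0, 0, 0]
    - [0, 0, 0, 0, 0, 0, 0]
    - [0, 0, 0, 0, 0, 0, 0]
    - [0, 0, 0, 0, 0, 0, 0]
    - [0, 0, 0, 0, 0, 0, 0]
    - [0, 0, 0, 0, 0, 0, 0]
    - [0, 0, 0, 0, 0, 0, 0]
    - [0, 0, 0, 0, 0, 0, 0]
    - [0, 0, 0, 0, 0, 0, 0]
    - [0, 0, 0, 0, 0, 0, 0]
    - [0, 0, 0, 0, 0, 0, 0]

```text
time_s: 15.13
tool_pos: [0.499, -0.1156, 0.1333]
tool_rot: [-180.0, -0.0, 44.1]
force: [-0.8, 0.4, 0.5]
grip_width: 0.0008
```

Run:
```python
from look import *
for i in range(4): shot("scene",f"pics/j{i}.png")
```

```text
scene t 15.133 stud rel fork deg (width): [(138.6, 3), (163.6, 37), (206.1, 30)]
scene t 15.183 stud rel fork deg (width): [(138.6, 3), (163.6, 37), (207.1, 32)]
scene t 15.233 stud rel fork deg (width): [(138.6, 3), (163.6, 37), (208.6, 35)]
scene t 15.283 stud rel fork deg (width): [(138.6, 3), (163.6, 37), (210.1, 38)]
```

Request:
drive_tool:
  commands:
    - [0, 0, 0, 0, 0, 0, 0]
    - [0, 0, 0, 0, 0, 0, 0]
    - [0, 0, 0, 0, 0, 0, 0]
    - [0, 0, 0, 0, 0, 0, 0]
    - [0, 0, 0, 0, 0, 0, 0]
    - [0, 0, 0, 0, 0, 0, 0]
    - [0, 0, 0, 0, 0, 0, 0]
    - [0, 0, 0, 0, 0, 0, 0]
    - [0, 0, 0, 0, 0, 0, 0]
    - [0, 0, 0, 0, 0, 0, 0]
    - [0, 0, 0, 0, 0, 0, 0]
    - [0, 0, 0, 0, 0, 0, 0]
    - [0, 0, 0, 0, 0, 0, 0]
    - [0, 0, 0, 0, 0, 0, 0]
    - [0, 0, 0, 0, 0, 0, 0]
    - [0, 0, 0, 0, 0, 0, 0]

```text
time_s: 16.67
tool_pos: [0.499, -0.1156, 0.1333]
tool_rot: [180.0, -0.0, 44.1]
force: [0.0, 0.8, 0.3]
grip_width: 0.0008
```

Run:
```python
from look import *
for i in range(4): shot("scene",f"pics/k{i}.png")
```

```text
scene t 16.667 stud rel fork deg (width): [(138.6, 3), (163.6, 37), (206.1, 30), (287.6, 7)]
scene t 16.717 stud rel fork deg (width): [(138.6, 3), (163.6, 37), (206.1, 30), (289.6, 7)]
scene t 16.767 stud rel fork deg (width): [(138.6, 3), (163.6, 37), (206.1, 30), (291.6, 7)]
scene t 16.817 stud rel fork deg (width): [(138.6, 3), (163.6, 37), (206.1, 30), (294.1, 8)]
```

View pics/k3.png

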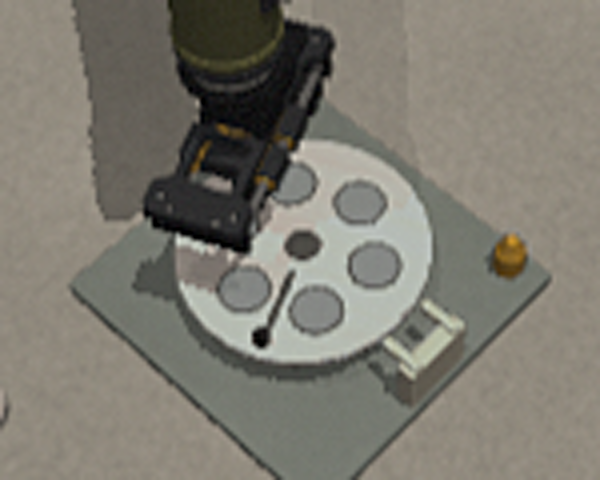

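The stud is at -64° and moving at about 43°/s. Waiting 15 rows, then a last look.

Request:
drive_tool:
  commands:
    - [0, 0, 0, 0, 0, 0, 0]
    - [0, 0, 0, 0, 0, 0, 0]
    - [0, 0, 0, 0, 0, 0, 0]
    - [0, 0, 0, 0, 0, 0, 0]
    - [0, 0, 0, 0, 0, 0, 0]
    - [0, 0, 0, 0, 0, 0, 0]
    - [0, 0, 0, 0, 0, 0, 0]
    - [0, 0, 0, 0, 0, 0, 0]
    - [0, 0, 0, 0, 0, 0, 0]
    - [0, 0, 0, 0, 0, 0, 0]
    - [0, 0, 0, 0, 0, 0, 0]
    - [0, 0, 0, 0, 0, 0, 0]
    - [0, 0, 0, 0, 0, 0, 0]
    - [0, 0, 0, 0, 0, 0, 0]
    - [0, 0, 0, 0, 0, 0, 0]

```text
time_s: 18.12
tool_pos: [0.499, -0.1156, 0.1333]
tool_rot: [-180.0, -0.0, 44.1]
force: [-0.1, -1.1, -0.1]
grip_width: 0.0006
```

Run:
```python
from look import *
for i in range(1): shot("scene",f"pics/l{i}.png")
```

```text
scene t 18.117 stud rel fork deg (width): [(-17.4, 7), (138.6, 3), (163.6, 37), (206.1, 30)]
```

View pics/l0.png

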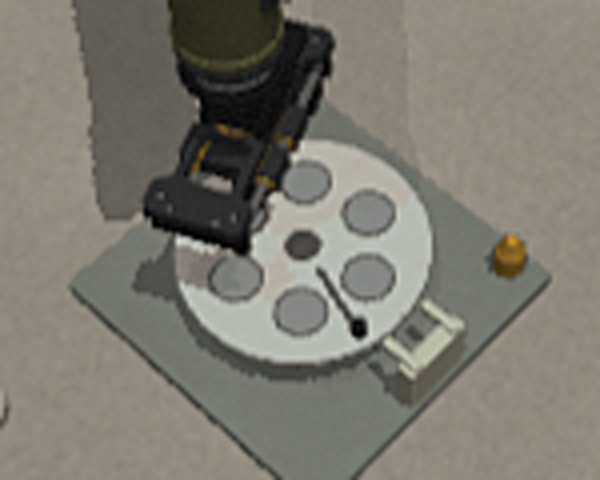

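Stud is at -17.4° and covers about 3° per row. I'll hold two rows, then press.

Request:
drive_tool:
  commands:
    - [0, 0, 0, 0, 0, 0, 0]
    - [0, 0, 0, 0, 0, 0, 0]
    - [0, 0, 0.2, 0, 0, 0, 0]
    - [0, 0, 0.3, 0, 0, 0, 0]

```text
time_s: 18.5
tool_pos: [0.4996, -0.1162, 0.1299]
tool_rot: [180.0, -0.0, 44.1]
force: [-11.1, -1.3, 38.3]
grip_width: 0.0005
```

Run:
```python
from look import *
shot("scene","pics/n0.png");shot("scene","pics/n1.png");print(env.get_obs()["force"])
```

```text
scene t 18.5 stud rel fork deg (width): [(-5.9, 8), (139.1, 4), (165.6, 37), (208.1, 30)]
scene t 18.55 stud rel fork deg (width): [(-5.9, 8), (139.1, 4), (165.6, 37), (208.1, 30)]
[-3.16535981e+00 -1.39009736e-02  1.49909395e+01]
```

View pics/n1.png

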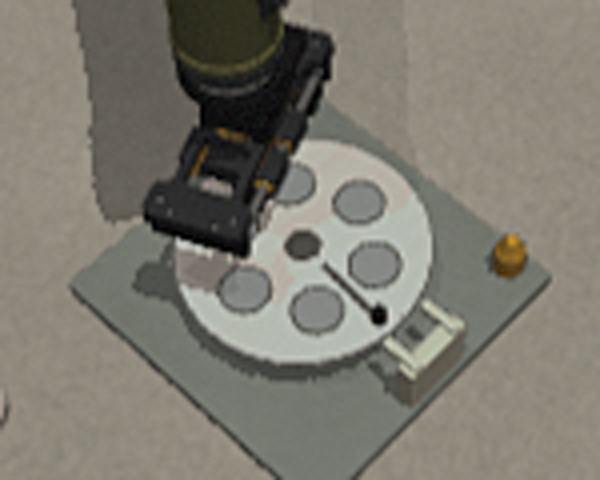

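Stopped at about -6° by this estimate, with the force now relaxed to 15 N. I'll check precisely using several cues before lifting.

Run:
```python
from look import *
c=env.read_camera("scene"); t=env.read_camera("top")
for n,c in (("s",c),("t",t)):
    u,v=proj(c,[.65,-.06,.07]).astype(int)
    x0,y0=u-30,v-24
    cr=cv2.resize(c["img"][y0:y0+48,x0:x0+60],(780,600) if 0 else (750,600),interpolation=cv2.INTER_CUBIC)
    for z,col in ((.076,(0,0,255)),):
        for a in (FORK,):
            for r in (.088,.106,.123):
                p=(proj(c,[C0[0]+r*np.cos(np.radians(a)),C0[1]+r*np.sin(np.radians(a)),z])-[x0,y0]+.5)*12.5
                cv2.circle(cr,tuple(int(k) for k in p),4,col,-1)
    cv2.imwrite(f"pics/o_{n}.png",cr); print(n,x0,y0)
```

```text
s 218 199
t 239 132
```

View pics/o_s.png

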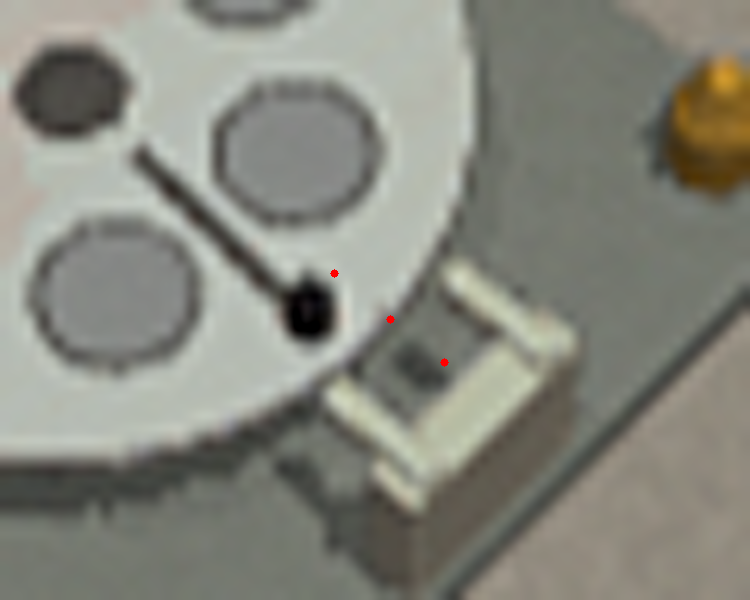

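View pics/o_t.png

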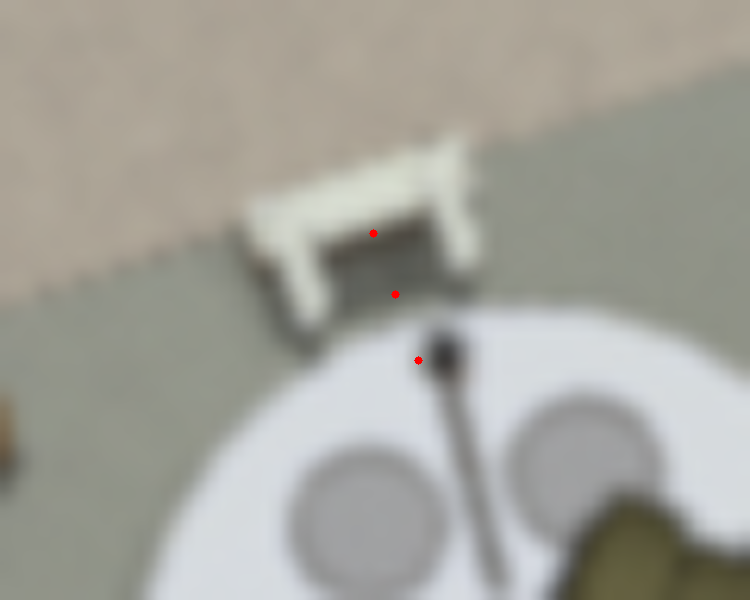

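Scene view: tine tips at (455,268) and (337,385), stud top at (308,300). Top view: tines at (305,290) and (460,245), stud at (444,350). Both put the stud 7–9 mm (about 5°) before mid-gap, wholly between the tines (±11 mm available). It stopped in one go, so I won't nudge it. I'll check the stored side load before lifting.

Run:
```python
from cell import env
o=env.get_obs();print(o["tool_pos"],o["force"],o["wrist_torque"],o["time_s"])
```

```text
[ 0.49967213 -0.1165764   0.13005011] [-3.93660738 -0.82640643 14.90744581] [-0.2827421   1.1036587   0.08252048] 18.7
```

Request:
drive_tool:
  commands:
    - [0, 0.05, -2, 0, 0, 0, 0]
    - [0, 0, -3.5, 0, 0, 0, 0]
    - [0, 0, -3.5, 0, 0, 0, 0]
    - [-1, -3, -2, 0, 0, 0, 0]
    - [-1, -3, 0, 0, 0, 0, 0]
    - [-1, -3, 0, 0, 0, 0, 0]
    - [0, 0, 0, 0, 0, 0, 0]
    - [0, 0, 0, 0, 0, 0, 0]
    - [0, 0, 0, 0, 0, 0, 0]

```text
time_s: 19.45
tool_pos: [0.4156, -0.0723, 0.2384]
tool_rot: [180.0, -0.1, 44.1]
force: [0.5, -0.4, 0.0]
grip_width: 0.0007
```

Run:
```python
from look import *
a=shot("scene","pics/p0.png")
for i in range(5): env.read_camera("top")
b=shot("scene","pics/p1.png"); t=env.read_camera("top")
cv2.imwrite("pics/p_t.png",cv2.resize(t["img"][110:260,190:370],(720,600)))
cv2.imwrite("pics/p_full.png",b["img"])
o=env.get_obs();print(o["tool_pos"],o["force"],o["time_s"])
```

```text
scene t 19.45 stud rel fork deg (width): [(-5.9, 8)]
scene t 19.75 stud rel fork deg (width): [(-5.9, 8)]
[ 0.41538944 -0.07239789  0.23804483] [-0.2362925  -0.34070393 -0.45800953] 19.85
```

View pics/p1.png

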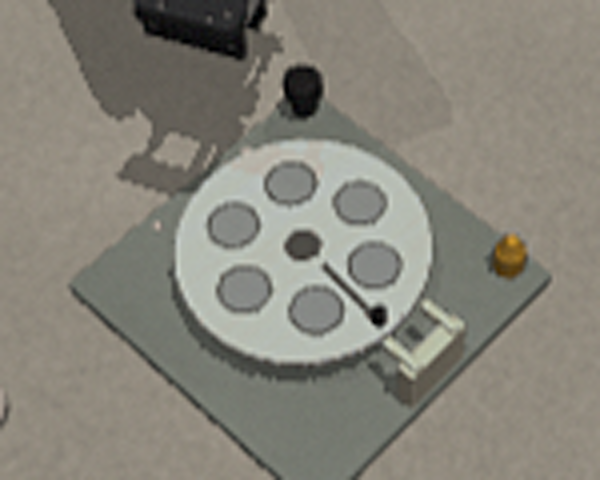

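View pics/p_t.png

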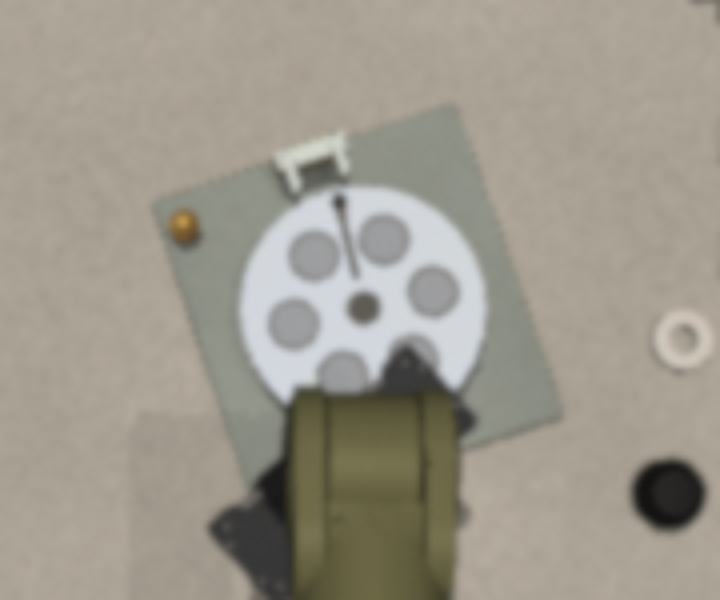

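View pics/p_full.png

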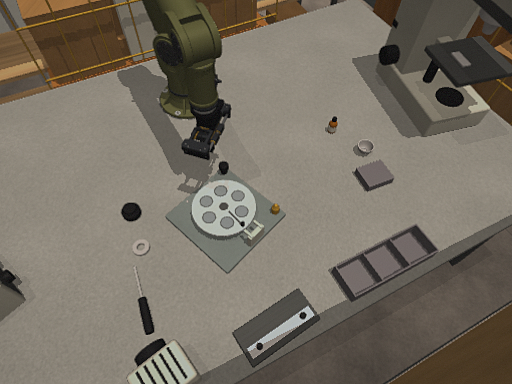

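The disc is at rest with the stud between the tines at the same angle as before lifting. The hand is clear and every other object is in its original place. Handing in.

```bash
python3 -c "
from cell import env
print(env.sign_off())"
```

```text
the job is handed in; nothing more can be done
None
```

I flicked the disc counter-clockwise with the closed fingertip against the stud, to about 4 rad/s, and it ran untouched past the fork three times. On the next pass, at about 0.6 rad/s, I stopped it with one press of the fingertip on its face at 57 mm radius, then lifted the hand clear and handed the job in at about 20 s.

**Last checks:** the stud was still in two pictures 0.3 s apart and at the same angle as before the lift. The wrist read no force beyond noise, and the surrounding objects looked to be in their original places.

**Not ideal:**
- **Off centre:** the stud stopped about 5–6° (7–9 mm) before the middle of the gap. It is wholly between the tines (about 11 mm either way is available), but not centred. The two views differed by about 2 mm. I did not nudge it, since it was to stop in one go.
- **Hard press:** the press reached 38 N at the wrist, more than I intended, before settling to about 15 N. This was at the fingertip, and well under the 120 N wrist limit.

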